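# Feel the turntable's index gap with the gauge blade

### The job

Take the flat-handled gauge blade from its pine stand and put its tongue down through the radial slot in the turntable plate. The tongue will land on the bed beneath, because the plate stands short of its index: with the tongue in the slot, feel your way round clockwise (seen from above) until it finds the gap hidden in the bed, push it down until its shoulders sit on the plate, and leave it standing there. Leave the other things on the table where they are.

Things in the scene. Friction and masses are not known exactly. Their poses are not given: they have to be found in the camera images.
- blade: Gauge blade, bare steel, 115 mm long, tongue-down in a pine stand, 0.2-0.4 kg. Origin: middle of the tongue's half-round lower end; z up the blade, x along its width, y through its thickness. Tongue 55 mm long, 26 mm wide (x), 6 mm thick (y). Above, at z 55-115 mm, a flat handle 46 mm wide (x), 12 mm thick (y); its lower face forms the shoulders. Same either way round.
- grip (a point): Where to hold the blade: the middle of its flat handle, 90 mm above the tongue's end (35 mm above the shoulders). Axes as blade; close the fingers along y on the 12 mm thickness.
- plate: Turntable plate: round, bare steel, 240 mm across, 16 mm thick, turns stiffly (about 2 N at the slot) about its vertical axis, no stops; a squat zinc valve body (72 mm across, 42 mm high, side port opposite the slot) is bolted on its middle. Origin: on the axis at the plate's underside, 58 mm above the table (upper face 74 mm); z up, x points radially to the slot.
- slot (a point): Middle of the mouth of the slot through the turntable plate, on the plate's upper face, 85 mm from the turning axis; turns with the plate. x radially outwards along the slot's length (32 mm), y across it (9 mm wide), z up. The tongue goes in with its width along the slot.
- landing (a point): Point 19 mm straight below slot, level with the flat top of the round fixed bed under the plate; turns with the plate. The bed has one radial gap, 10 mm wide, deeper than the tongue, at the slot's radius, hidden by the plate. From where the slot stands at the start the gap lies clockwise (from above) by an unknown 0.12 to 0.40 rad (10 to 34 mm of travel at the slot).
- stand_a: Pine block 90 x 70 x 60 mm (x, y, z), fixed, with a slot of about 30 x 10 mm through its middle, long along x, in which the gauge blade stands, shoulders on the block's top. Origin: middle of its underside.
- stand_b: A like pine block, in which the feeler stands.
- feeler: Bystander: a feeler with a round dark wooden handle, 98 mm long, in the other stand. Origin at its lower end. Leave alone.
- brake_gauge: Bystander: brass-cased, black-dialled brake gauge on a foot, 130 mm high. Origin under its foot.
- snubber: Bystander: turned brass pressure snubber, 70 mm high, 40 mm across, upright. Origin under it.
- plug_a: Bystander: steel test plug, 60 mm high, 40 mm across its foot. Origin under it.
- plug_b: Bystander: a second test plug like the first.
- spanner: Bystander: steel spanner 170 mm long, lying flat.
- grease_tin: Bystander: dark tin with a pale lid, 70 mm high and across. Origin under it.

How it is judged:
By the outcome, as a careful person would: the job done as asked, in the order asked, and still so for the second after the job is handed in, with the robot touching nothing.
It also fails if it takes over 58 s, if anything falls off the work surface, if the arm or the gripper's body presses on something with over 40 N, if the wrist force passes 120 N, or if a joint passes its speed limit or range.

### The arm

A 6-joint arm with a two-finger parallel gripper is mounted at the origin on the work surface. World frame = base frame: x ahead of the robot, y to its left, z up, the work surface at z = 0. Lengths are in m, angles in rad, forces in N, time in s.
With the tool pointing down it reaches from about 0.375 to 0.9 m from the base axis. Payload 3.1 kg.
Tool frame: the origin (TCP) lies at the very end of the fingers, on their centre line; the grasp point (between the pads) lies 19 mm behind it (manip.pinch_z is the distance from the TCP to the grasp point, in m); z points along the fingers, y is the line along which they close (so a half turn about z gives the same grasp; the last joint's range is limited). The gripper opens to 85 mm and grips with 20 to 120 N. Pads are 22 mm wide; open, the fingers measure 114 mm over their backs; the gripper's body (76 mm by 85 mm) begins 54 mm behind the grasp point. The pads swing forward as they close: fully open they stand 13 mm farther back than shut.
Start: joints at [-1.302, 0.527, 1.433, -0, 1.181, -0.178], TCP at [0.27, -0.564, 0.231] pointing down, gripper open.
Joint ranges: [-3.08, 3.08], [-0.75, 2.2], [0.22, 2.44], [-1.43, 4.57], [0, 2.65], [-2.85, 2.85]. Speed limits (rad/s): [2.79, 2.79, 3.14, 3.14, 3.14, 3.14].

### API

Orientations are given as a unit quaternion [x, y, z, w].
In Python, from station import manip gives the robot as it stands.
- The arm moves only by the tool servo_tool, never from a script. Its argument "commands" is one flat list of numbers, 7 for each row, row after row: the shift along the tool's x, y, z each as a share of 500 mm, from -1 to 1, then the turn, a rotation vector about the tool's x, y, z each as a share of 360 degrees, from -1 to 1, then the opening, from -1 (shut) to 1 (fully open). In form: [dx, dy, dz, rx, ry, rz, claw, dx, dy, dz, rx, ry, rz, claw, ...]. A call has 1 to 12 rows; each row shifts and turns the commanded pose from where the row before left it, along the tool's axes as they then stand; what a row does not reach is not made up. A row lasts 1/12 s, in which the tool goes at most 41.7 mm and 7.16 degrees, less where a joint would pass 70% of its speed; a pose out of reach is approached as far as the arm can. A call with a number of a shift or a turn outside -1 to 1 is refused whole. A call with a gripper value outside its range is refused whole. The fingers move at their own pace and stop on an object; "force" is the grip in N (left out, the last holds). Time passes only in rows, so rows that do not move let the fingers close. It gives the time, the measured TCP pose, the force, the opening and the grip force at its end, in the units of the state.
- manip.sense(): the state, without advancing time (a new reading comes with each control period).
- manip.snapshot(name): name is "scene" or "side" or "wrist"; returns a dict with "img" (420x560x3 uint8, red, green, blue), "mtx" (3x3 intrinsics, pixels), "world_to_cam" (4x4, takes a point from world to camera coordinates). Camera axes: x right, y up, looking along -z (the intrinsics and any distortion apply to the point x, -y, -z); pixel columns grow to the right and rows downward; lengths in m; the calibration is good to about 2 mm. A picture is of the moment at which its call begins. There is no depth.
- manip.sign_off(): hands the job in; it is judged then, once.
Trained networks look in a picture, given as the dict that the camera call returned (one of the last four; its "shot" number tells which), for a name from the list of things; names that differ only in an ending like _2 or _b are one class to them, and where a whole thing is asked for, a point or a joint stands for the part that bears it (a point fixed in the world has none). Each returns a list of dicts, best first, with "conf" (0 to 1); they miss things now and then, are a little off and sometimes report something else, mostly with a low value. They report only what shows in the picture. A call takes as long as a camera call.
- manip.look_for(picture, query): "box" ([left, top, width, height] in pixels, round what is visible of it).
- manip.silhouettes(picture, query): "pixels" (420x560 bool, what is visible of it) and "box" ([left, top, width, height] in pixels, round what is visible of it).
The state is a dict: "t": time; "q": joint angles; "qd": joint speeds; "tau": joint torques, N m; "tcp_pos": TCP position; "tool_rot": TCP orientation; "force": force on the tool from outside, world axes, zero at the start; "ft_torque": the same for the moment, N m; "finger_gap": opening from 0.0 (shut) to 1.0 (fully open); "gripper_force": force on a finger pad.
Only numpy, scipy, OpenCV 4.12 (cv2) and the standard library are available. Lean on these libraries where they do the work, as an engineer would, in place of code of your own. Each camera call takes 0.05 s, during which the arm holds its last target. There are 200 camera calls.

## Working session

There is one attempt and no reset: what is moved stays moved. The work goes in short steps, Python scripts to look and compute and a tool call to move; the robot and the scene stay as the last step left them, time stands still between calls to the robot, and variables do not carry over. Pictures are saved under pics/ and viewed, at most 10 in all, crops included, and the job is handed in when it is done.

Besides the shell and the picture viewer there is one more tool, called as a command line: name --argument value ..., lists and objects as JSON in quotes. servo_tool: Moves the arm, as the interface text tells. Its arguments: {"type":"object","properties":{"commands":{"type":"array"},"force":{"type":"number"}},"required":["commands"]}

```bash
mkdir -p pics; cat > h.py <<'E'
import numpy as np, cv2
from station import manip
def save(s,n): cv2.imwrite(f'pics/{n}.png', cv2.cvtColor(s['img'],cv2.COLOR_RGB2BGR))
def proj(s,P):
    P=np.atleast_2d(P); c=(s['world_to_cam']@np.c_[P,np.ones(len(P))].T)[:3]
    p=s['mtx']@np.array([c[0],-c[1],-c[2]]); return (p[:2]/p[2]).T
def back(s,uv,z):
    uv=np.atleast_2d(uv); d=np.linalg.inv(s['mtx'])@np.c_[uv,np.ones(len(uv))].T
    d=np.array([d[0],-d[1],-d[2]]); R=s['world_to_cam'][:3,:3]; t=s['world_to_cam'][:3,3]
    o=-R.T@t; w=R.T@d; k=(z-o[2])/w[2]; return (o[:,None]+w*k).T
E
python3 - <<'E'
from h import *
st=manip.sense(); print(st['t'],st['tcp_pos'],st['tool_rot'],st['force'],manip.pinch_z)
ims=[]
for n in('scene','side'):
    s=manip.snapshot(n); save(s,n); print(n,s.keys(), (-s['world_to_cam'][:3,:3].T@s['world_to_cam'][:3,3]).round(3))
    for q in('blade','slot','plate','stand_a','feeler','brake_gauge','snubber','plug_a','grease_tin','spanner'):
        print(q,[(np.round(r['box']).tolist(),round(r['conf'],2)) for r in manip.look_for(s,q)[:3]])
E
```

```text
0.0 [ 0.26986103 -0.56291866  0.23032397] [ 9.75154107e-01  2.21524845e-01 -4.96100761e-05 -1.09890456e-03] [-0.7924641   0.40190392 -0.07091292] 0.0187
scene dict_keys(['img', 'mtx', 'world_to_cam', 'shot']) [ 0.906 -0.445  0.985]
blade [([191.0, 209.0, 23.0, 25.0], 0.48)]
slot [([257.0, 138.0, 92.0, 74.0], 0.79)]
plate []
stand_a [([171.0, 271.0, 46.0, 55.0], 0.76), ([182.0, 212.0, 48.0, 51.0], 0.6), ([182.0, 279.0, 18.0, 17.0], 0.23)]
feeler [([185.0, 281.0, 18.0, 18.0], 0.49)]
brake_gauge [([295.0, 252.0, 39.0, 51.0], 0.7)]
snubber [([156.0, 250.0, 18.0, 19.0], 0.65)]
plug_a [([138.0, 287.0, 21.0, 20.0], 0.55), ([247.0, 264.0, 14.0, 17.0], 0.53)]
grease_tin [([375.0, 137.0, 24.0, 33.0], 0.8)]
spanner [([241.0, 303.0, 39.0, 64.0], 0.7)]
side dict_keys(['img', 'mtx', 'world_to_cam', 'shot']) [ 0.474 -0.882  0.584]
blade [([237.0, 229.0, 24.0, 33.0], 0.88)]
slot [([238.0, 163.0, 88.0, 47.0], 0.96)]
plate [([237.0, 164.0, 90.0, 48.0], 0.75)]
stand_a [([269.0, 284.0, 58.0, 53.0], 0.9), ([225.0, 246.0, 47.0, 47.0], 0.87)]
feeler [([290.0, 270.0, 18.0, 33.0], 0.81), ([271.0, 286.0, 55.0, 51.0], 0.61)]
brake_gauge [([363.0, 201.0, 28.0, 61.0], 0.71)]
snubber [([216.0, 289.0, 19.0, 36.0], 0.66)]
plug_a [([238.0, 327.0, 22.0, 34.0], 0.85), ([316.0, 246.0, 18.0, 29.0], 0.57)]
grease_tin [([311.0, 146.0, 22.0, 28.0], 0.89)]
spanner [([342.0, 282.0, 92.0, 33.0], 0.66)]
```

```bash
python3 - <<'E'
from h import *
a=cv2.imread('pics/scene.png')[110:380,120:420]; b=cv2.imread('pics/side.png')[120:390,190:490]
cv2.imwrite('pics/both.png',cv2.resize(np.vstack([np.hstack([a,b])]),(800,360),interpolation=cv2.INTER_CUBIC))
import numpy as np
# triangulate
def ray(n):
    s=manip.snapshot(n); return s
S=ray('scene');D=ray('side')
np.savez('cams.npz',Sm=S['mtx'],Sw=S['world_to_cam'],Dm=D['mtx'],Dw=D['world_to_cam'])
for n,a,b,z in [('blade',(202.5,221.5),(249,245.5),.09),('plate',(303,175),(282,187),.07),('standb',(194,298),(298,310),.04),('feel',(194,290),(299,286),.08),('snub',(165,259),(225,307),.035),('plugA',(148,297),(249,344),.03),('plugB',(254,272),(325,260),.03),('gauge',(314,277),(377,231),.07),('tin',(387,153),(322,160),.035)]:
    print(n,back(S,a,z).round(3),back(D,b,z).round(3))
E
```

```text
blade [[ 0.46  -0.149  0.09 ]] [[ 0.47  -0.166  0.09 ]]
plate [[0.571 0.124 0.07 ]] [[0.566 0.12  0.07 ]]
standb [[ 0.555 -0.297  0.04 ]] [[ 0.549 -0.309  0.04 ]]
feel [[ 0.557 -0.289  0.08 ]] [[ 0.554 -0.291  0.08 ]]
snub [[ 0.429 -0.264  0.035]] [[ 0.418 -0.278  0.035]]
plugA [[ 0.463 -0.357  0.03 ]] [[ 0.458 -0.368  0.03 ]]
plugB [[ 0.624 -0.16   0.03 ]] [[ 0.628 -0.156  0.03 ]]
gauge [[ 0.755 -0.099  0.07 ]] [[ 0.749 -0.12   0.07 ]]
tin [[0.707 0.352 0.035]] [[0.717 0.356 0.035]]
```

View pics/both.png

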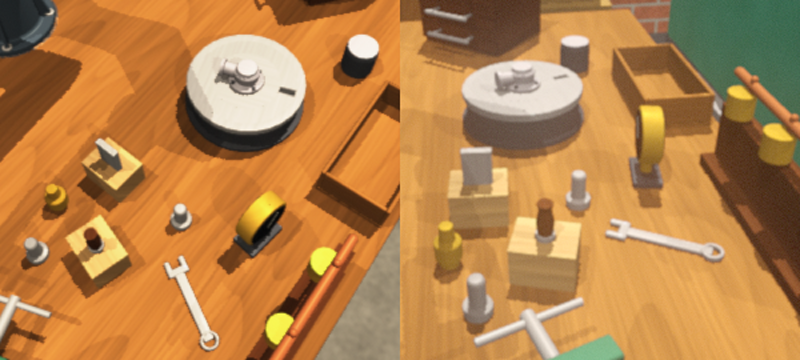

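The crop shows the blade handle in the rear-left stand at scene px (202,221). The slot is the dark dash at scene (335,178) / side (310,178). Next I move above the blade for a close look.

servo_tool --commands '[0.064, -0.051, 0.002, 0, 0, 0, 1, 0.064, -0.051, 0.002, 0, 0, 0, 1, 0.064, -0.051, 0.002, 0, 0, 0, 1, 0.064, -0.051, 0, 0, 0, 0, 1, 0.064, -0.051, 0, 0, 0, 0, 1, 0.064, -0.051, 0, 0, 0, 0, 1, 0.064, -0.051, 0, 0, 0, 0, 1, 0.064, -0.051, 0, 0, 0, 0, 1, 0.064, -0.051, 0, 0, 0, 0, 1, 0.05, -0.04, 0, 0, 0, 0, 1, 0, 0, 0, 0, 0, 0, 1]'

```text
t: 2.12
tcp_pos: [0.4457, -0.1979, 0.2285]
tool_rot: [0.974, 0.224, 0.0, -0.001]
force: [-1.0, 0.2, 0.6]
finger_gap: 1.0
gripper_force: 0.0
```

```bash
cat >> h.py <<'E'
def Rt():
    from scipy.spatial.transform import Rotation as R
    st=manip.sense(); return np.array(st['tcp_pos']),R.from_quat(st['tool_rot']).as_matrix()
E
python3 - <<'E'
from h import *
p,R=Rt(); print(p.round(4),R.round(3),manip.sense()['t'])
s=manip.snapshot('wrist'); save(s,'w1')
c=-s['world_to_cam'][:3,:3].T@s['world_to_cam'][:3,3]; print('cam in tool',(R.T@(c-p)).round(3))
print([(r['box'],r['conf']) for q in('blade','stand_a') for r in manip.look_for(s,q)[:3]])
for n in('scene','side'):
    s=manip.snapshot(n); save(s,n+'2')
E
```

```text
[ 0.4457 -0.1979  0.2285] [[ 0.899  0.437  0.   ]
 [ 0.437 -0.899  0.003]
 [ 0.001 -0.002 -1.   ]] 2.1167
cam in tool [ 0.082  0.002 -0.142]
[([230.2, 119.5, 45.9, 64.5], 0.56), ([204.2, 82.0, 108.5, 120.9], 0.74), ([363.7, 59.0, 128.1, 124.6], 0.72), ([417.6, 110.9, 62.8, 37.9], 0.19)]
```

View pics/w1.png

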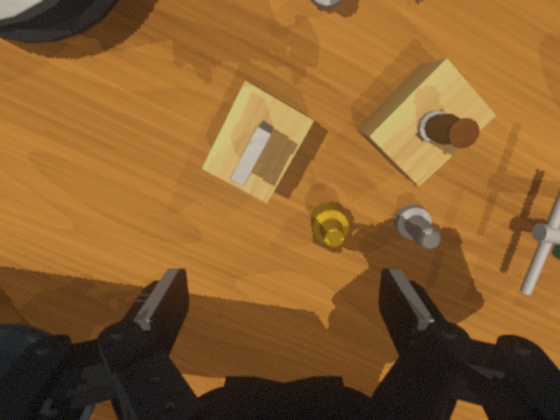

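The wrist view shows the blade's handle top as a grey strip from (267,125) to (239,184), with the stand around it. I'll segment it and measure it.

```bash
python3 - <<'E'
from h import *
p,R=Rt(); s=manip.snapshot('wrist')
im=s['img'].astype(int); hsv=cv2.cvtColor(s['img'],cv2.COLOR_RGB2HSV)
m=np.zeros(im.shape[:2],np.uint8); m[110:195,220:290]=((hsv[...,1]<70)&(hsv[...,2]>90))[110:195,220:290]
n,l,stt,c=cv2.connectedComponentsWithStats(m); k=1+np.argmax(stt[1:,4]); print(stt[k])
v,u=np.nonzero(l==k)
r=cv2.minAreaRect(np.c_[u,v].astype(np.float32)); print(r); bx=cv2.boxPoints(r)
W=back(s,bx,.12); print(W.round(4), W.mean(0).round(4))
e=[W[1]-W[0],W[2]-W[1]]; print([np.linalg.norm(x).round(4) for x in e]); d=max(e,key=np.linalg.norm); print('yaw',np.degrees(np.arctan2(d[1],d[0])))
sm=manip.silhouettes(s,'stand_a')[0]; v,u=np.nonzero(sm['pixels']); r=cv2.minAreaRect(np.c_[u,v].astype(np.float32));W2=back(s,cv2.boxPoints(r),.06);print('stand',sm['box'],W2.round(3),W2.mean(0).round(4))
print('tool err', (R.T@(W.mean(0)-p)).round(4), 'blade x in tool', (R.T@(d/np.linalg.norm(d))).round(3))
# slot from scene/side: dark pixels
for n,b in(('scene',(325,165,348,192)),('side',(298,168,322,188))):
    q=manip.snapshot(n); g=cv2.cvtColor(q['img'],cv2.COLOR_RGB2GRAY); x0,y0,x1,y1=b; roi=g[y0:y1,x0:x1]
    mm=(roi<110).astype(np.uint8); nn,ll,ss,cc=cv2.connectedComponentsWithStats(mm); kk=1+np.argmax(ss[1:,4])
    vv,uu=np.nonzero(ll==kk); pts=np.c_[uu+x0,vv+y0].astype(float)
    r=cv2.minAreaRect(pts.astype(np.float32)); B=back(q,cv2.boxPoints(r),.074); print(n,ss[kk],B.mean(0).round(4),back(q,pts.mean(0),.074).round(4))
    for z in manip.silhouettes(q,'plate')[:1]: print('plate',z['box'],z['conf'])
E
```

```text
[223 121  40  59 949]
((242.4767608642578, 150.08055114746094), (16.045339584350586, 60.400184631347656), 27.407575607299805)
[[ 0.4447 -0.1534  0.12  ]
 [ 0.4906 -0.1566  0.12  ]
 [ 0.4903 -0.1681  0.12  ]
 [ 0.444  -0.1655  0.12  ]] [ 0.4674 -0.1609  0.12  ]
[np.float64(0.046), np.float64(0.0116)]
yaw -3.9947781810345204
stand [197.1, 76.6, 108.6, 125.4] [[ 0.424 -0.121  0.06 ]
 [ 0.514 -0.129  0.06 ]
 [ 0.514 -0.198  0.06 ]
 [ 0.42  -0.196  0.06 ]] [ 0.4678 -0.1611  0.06  ]
tool err [ 0.0396 -0.0296  0.1084] blade x in tool [0.87  0.493 0.   ]
scene [ 5 11 11  5 31] [0.6459 0.163  0.074 ] [[0.6458 0.1628 0.074 ]]
plate [263.4, 135.4, 83.9, 76.6] 0.85
side [13  0 11  6 34] [0.6747 0.2122 0.074 ] [[0.6754 0.2051 0.074 ]]
plate [246.5, 161.8, 82.4, 51.2] 0.75
```

servo_tool --commands '[0.04, -0.03, 0, 0, 0, 0, 1, 0.039, -0.029, 0, 0, 0, 0, 1, 0, 0, 0.03, 0, 0, 0.0164, 1, 0, 0, 0.03, 0, 0, 0.0164, 1, 0, 0, 0.03, 0, 0, 0.0164, 1, 0, 0, 0.03, 0, 0, 0.0164, 1, 0, 0, 0.03, 0, 0, 0.0164, 1, 0, 0, 0, 0, 0, 0, 1, 0, 0, 0, 0, 0, 0, 1]'

```text
t: 3.42
tcp_pos: [0.4669, -0.1597, 0.1528]
tool_rot: [0.999, -0.033, -0.001, -0.001]
force: [0.1, -0.1, 0.5]
finger_gap: 0.999
gripper_force: 0.0
```

```bash
python3 - <<'E'
from h import *
p,R=Rt(); s=manip.snapshot('wrist'); save(s,'w2'); print(p.round(4),R.round(4).tolist(),manip.sense()['q'],manip.sense()['force'])
print('err tool',R.T@(np.array([.4674,-.1609,.076])-p), R.T@np.array([np.cos(-.068),np.sin(-.068),0]))
E
```

```text
[ 0.4669 -0.1597  0.1528] [[0.9978, -0.0663, -0.0017], [-0.0663, -0.9978, 0.0011], [-0.0018, -0.0009, -1.0]] [-5.56344667e-01  4.72735885e-01  1.83374179e+00 -1.48562488e-05
  8.35023334e-01  1.08086826e+00] [-0.03291112  0.50569178 -0.7181191 ]
err tool [0.00067083 0.00121143 0.07681475] [ 0.99999706  0.00163979 -0.00178358]
```

View pics/w2.png

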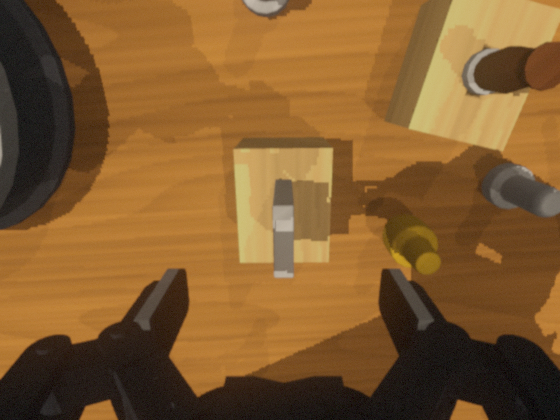

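The blade is at column ~284, centred between the fingers (175–390) and aligned with tool x. Now I descend and grip.

servo_tool --commands '[0.001, 0.002, 0.05, 0, 0, 0, 1, 0, 0, 0.05, 0, 0, 0, 1, 0, 0, 0.053, 0, 0, 0, 1, 0, 0, 0, 0, 0, 0, 0, 0, 0, 0, 0, 0, 0, -1, 0, 0, 0, 0, 0, 0, -1, 0, 0, 0, 0, 0, 0, -1, 0, 0, 0, 0, 0, 0, -1, 0, 0, 0, 0, 0, 0, -1, 0, 0, 0, 0, 0, 0, -1]' --force 70

```text
t: 4.3
tcp_pos: [0.4685, -0.1611, 0.0781]
tool_rot: [0.999, -0.034, 0.001, 0.001]
force: [-1.1, 0.7, 7.1]
finger_gap: 0.13
gripper_force: 68.4
```

servo_tool --commands '[0, 0, -0.03, 0, 0, 0, -1, 0, 0, -0.07, 0, 0, 0, -1, 0, 0, -0.08, 0, 0, 0, -1, 0, 0, -0.08, 0, 0, 0, -1, 0, 0, -0.03, 0, 0, 0, -1, 0, 0, 0, 0, 0, 0, -1]'

```text
t: 4.8
tcp_pos: [0.4701, -0.162, 0.2261]
tool_rot: [0.999, -0.034, 0.004, 0.002]
force: [-0.2, -0.1, -2.4]
finger_gap: 0.129
gripper_force: 69.6
```

servo_tool --commands '[0.025, -0.069, 0, 0, 0, 0, -1, 0.025, -0.069, 0, 0, 0, 0, -1, 0.025, -0.069, 0, 0, 0, 0, -1, 0.025, -0.069, 0, 0, 0, 0, -1, 0.025, -0.069, 0, 0, 0, 0, -1, 0.025, -0.069, 0, 0, 0, 0, -1, 0.025, -0.069, 0, 0, 0, 0, -1, 0.025, -0.069, 0, 0, 0, 0, -1, 0.025, -0.067, 0, 0, 0, 0, -1, 0, 0, 0, 0, 0, -0.0176, -1, 0, 0, 0, 0, 0, -0.0176, -1]'

```text
t: 5.72
tcp_pos: [0.6001, 0.1427, 0.2186]
tool_rot: [0.997, 0.081, -0.002, -0.0]
force: [-1.3, -1.7, -2.6]
finger_gap: 0.131
gripper_force: 69.7
```

servo_tool --commands '[0, 0, 0, 0, 0, -0.0176, -1, 0, 0, 0, 0, 0, -0.0176, -1, 0, 0, 0, 0, 0, -0.0176, -1, 0, 0, 0, 0, 0, 0, -1, 0, 0, 0, 0, 0, 0, -1, 0, 0, 0, 0, 0, 0, -1]'

```text
t: 6.22
tcp_pos: [0.6004, 0.1403, 0.2204]
tool_rot: [0.971, 0.239, -0.001, -0.0]
force: [0.0, -0.2, -2.7]
finger_gap: 0.131
gripper_force: 69.7
```

```bash
python3 - <<'E'
from h import *
p,R=Rt(); s=manip.snapshot('wrist'); save(s,'w3'); print(p.round(4),R.round(4).tolist(),manip.sense()['q'],manip.sense()['force'])
print(proj(s,[[.568,.122,.074],[.646,.163,.074]]))
E
```

```text
[0.6004 0.1403 0.2204] [[0.886, 0.4636, -0.0027], [0.4636, -0.886, -0.0001], [-0.0024, -0.0011, -1.0]] [4.84424625e-02 5.28805680e-01 1.46369762e+00 2.60393933e-05
 1.15100298e+00 1.13669468e+00] [-0.25235374  0.35489997 -2.90433307]
[[283.35536758 225.6285202 ]
 [283.11613227 129.38989412]]
```

View pics/w3.png

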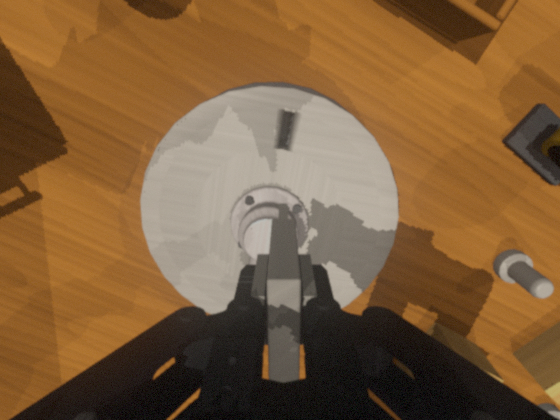

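The slot shows at px (287,130), slightly tilted, and the plate rim runs from column 141 to 398. Next I measure the slot's position and the plate's axis.

```bash
python3 - <<'E'
from h import *
p,R=Rt(); s=manip.snapshot('wrist'); hsv=cv2.cvtColor(s['img'],cv2.COLOR_RGB2HSV); g=hsv[...,2]
x0,y0,x1,y1=268,98,308,162
for th in (80,95,110):
    m=(g[y0:y1,x0:x1]<th).astype(np.uint8); n,l,ss,c=cv2.connectedComponentsWithStats(m); k=1+np.argmax(ss[1:,4]); v,u=np.nonzero(l==k)
    r=cv2.minAreaRect(np.c_[u+x0,v+y0].astype(np.float32)); W=back(s,cv2.boxPoints(r),.074); e=[W[1]-W[0],W[2]-W[1]]; d=max(e,key=np.linalg.norm); d=d/np.linalg.norm(d); d*=np.sign(d[0])
    print(th,ss[k],W.mean(0).round(4),[np.linalg.norm(a).round(4) for a in e],'yaw',np.degrees(np.arctan2(d[1],d[0])).round(2))
print(g[130,270:306], g[140,270:306])
# rim fit
m=((hsv[...,1]<60)&(g>90)).astype(np.uint8); 
pts=[]
c0=np.array([269.5,212])
for a in np.radians(np.r_[180:361:3]):
    rr=np.arange(105,150,.5); q=c0+np.outer(rr,[np.cos(a),np.sin(a)])
    sat=cv2.remap(hsv[...,1].astype(np.float32),q[:,0].astype(np.float32)[None],q[:,1].astype(np.float32)[None],1)[0]
    i=np.argmax(sat>70)
    if i: pts.append(q[i])
W=back(s,pts,.074)[:,:2]
from scipy.optimize import least_squares
f=least_squares(lambda x:np.hypot(*(W-x[:2]).T)-x[2],[.568,.122,.12],loss='soft_l1',f_scale=.001); print(f.x.round(4),np.abs(f.fun).mean())
E
```

```text
80 [ 11  15  14  34 187] [0.6466 0.1613 0.074 ] [np.float64(0.0281), np.float64(0.0069)] yaw 16.81
95 [ 10  14  16  37 362] [0.6464 0.1613 0.074 ] [np.float64(0.03), np.float64(0.0093)] yaw 17.78
110 [  8  13  19  39 481] [0.6463 0.1612 0.074 ] [np.float64(0.0311), np.float64(0.0115)] yaw 17.71
[160 158 161 165 170 159 143 132 118 106  94  83  79  79  81  76  76  75
  75  79  91 104 116 129 142 153 163 170 175 179 179 179 180 179 180 179] [162 162 162 155 147 133 119 107  93  79  74  77  75  74  75  74  75  87
 100 108 117 131 149 160 171 177 182 183 183 183 183 184 181 181 181 183]
[0.5678 0.1365 0.1179] 0.0007475389644028775
```

servo_tool --commands '[0, 0, 0, 0, 0, 0.0138, -1, 0, 0, 0, 0, 0, 0.0138, -1, 0.051, -0.006, 0, 0, 0, 0, -1, 0.051, -0.006, 0, 0, 0, 0, -1, 0, 0, 0.05, 0, 0, 0, -1, 0, 0, 0.05, 0, 0, 0, -1, 0, 0, 0.014, 0, 0, 0, -1, 0, 0, 0, 0, 0, 0, -1, 0, 0, 0, 0, 0, 0, -1, 0, 0, 0, 0, 0, 0, -1]'

```text
t: 7.15
tcp_pos: [0.649, 0.1617, 0.1664]
tool_rot: [0.988, 0.155, 0.001, 0.0]
force: [-0.1, -0.7, -3.4]
finger_gap: 0.133
gripper_force: 69.6
```

```bash
python3 - <<'E'
from h import *
p,R=Rt(); print(p.round(4),R.round(4).tolist(),manip.sense()['force'])
d=np.array([np.cos(np.radians(17.6)),np.sin(np.radians(17.6)),0]);n=np.array([-d[1],d[0],0]);c=np.array([.6464,.1613,.074])
tip=p+R@[-.001,0,.071]; print('tip',tip.round(4),'err tool',(R.T@(c-tip)).round(4),'slot x in tool',(R.T@d).round(3))
out=[]
for cam,k in(('wrist',4),('side',9),):
    s=manip.snapshot(cam); im=cv2.cvtColor(s['img'],cv2.COLOR_RGB2BGR)
    big=cv2.resize(im,None,fx=k,fy=k,interpolation=cv2.INTER_CUBIC)
    box=[c+a*.016*d+b*.0045*n for a,b in((-1,-1),(1,-1),(1,1),(-1,1))]
    tb=[p+R@[-.001+a*.013,b*.003,z] for z in(.016,.058) for a,b in((-1,-1),(1,-1),(1,1),(-1,1))]
    hb=[p+R@[-.001+a*.023,b*.006,z] for z in(-.044,.016) for a,b in((-1,-1),(1,-1),(1,1),(-1,1))]
    for P,col in((box,(0,0,255)),(tb[:4],(0,255,0)),(tb[4:],(0,255,0)),(hb[:4],(255,0,0)),(hb[4:],(255,0,0))):
        q=(proj(s,P)+.5)*k; cv2.polylines(big,[q.astype(np.int32)],True,col,1)
    u=(proj(s,c)[0]*k).astype(int); print(cam,u/k)
    y=max(0,u[1]-200+(120 if cam=='wrist' else 0)); x=u[0]-200; out.append(big[y:y+400,x:x+400])
cv2.imwrite('pics/chk.png',np.hstack([cv2.copyMakeBorder(o,0,400-o.shape[0],0,400-o.shape[1],0) for o in out]))
E
```

```text
[0.649  0.1617 0.1664] [[0.9521, 0.3057, 0.0029], [0.3057, -0.9521, 0.0002], [0.0028, 0.0006, -1.0]] [-0.14513331 -0.71341053 -3.38728325]
tip [0.6482 0.1614 0.0954] err tool [-0.0018 -0.0005  0.0214] slot x in tool [1.    0.003 0.003]
wrist [280.75 211.25]
side [309.88888889 176.77777778]
```

View pics/chk.png

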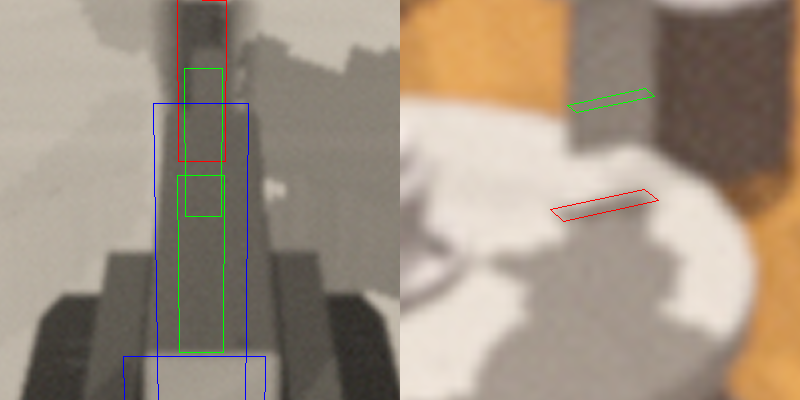

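The wrist crop shows the gripped handle (top face cols 145–282) about 1.5 mm right of its predicted outline, and the fingers share that offset. It is therefore a camera bias that also affects the slot. I'll quantify it from edge profiles.

```bash
python3 - <<'E'
from h import *
p,R=Rt(); s=manip.snapshot('wrist'); g=cv2.GaussianBlur(cv2.cvtColor(s['img'],cv2.COLOR_RGB2GRAY),(3,3),0).astype(float)
d=np.array([np.cos(np.radians(17.6)),np.sin(np.radians(17.6)),0]);c=np.array([.6464,.1613,.074])
def ty(u,v,z): return (R.T@(back(s,(u,v),z)[0]-p))[:2]
for a in(-.004,0,.004,.008,.012,.02):
    u,v=proj(s,c+a*d)[0]; v=int(round(v)); x=np.arange(int(u)-14,int(u)+15); gr=np.diff(g[v,x]); i,j=gr.argmin(),gr.argmax()
    print(a,v,x[0],g[v,x].astype(int).tolist())
    print('   edges',x[i]+.5,x[j]+.5,'tool y',ty(x[i]+.5,v,.074).round(4),ty(x[j]+.5,v,.074).round(4))
z=p[2]+.044
for a in(.018,.01,0):
    u,v=proj(s,p+R@[a,0,-.044])[0]; v=int(round(v)); x=np.arange(int(u)-30,int(u)+38); print('handle',v,x[0],g[v,x].astype(int).tolist()); gr=np.diff(g[v,x]); i,j=gr.argmax(),gr.argmin(); print('  ',ty(x[i]+.5,v,z).round(4),ty(x[j]+.5,v,z).round(4))
E
```

```text
-0.004 216 266 [183, 184, 183, 178, 167, 151, 133, 116, 102, 91, 82, 80, 87, 96, 101, 102, 102, 102, 102, 102, 101, 102, 107, 116, 123, 123, 120, 120, 123]
   edges 271.5 278.5 tool y [-0.0067 -0.0075] [-0.0067 -0.0023]
0 211 266 [185, 184, 182, 173, 157, 137, 121, 110, 100, 91, 84, 83, 90, 98, 102, 101, 101, 102, 102, 101, 101, 103, 109, 118, 124, 121, 116, 117, 121]
   edges 270.5 288.5 tool y [-0.0027 -0.0082] [-0.0027  0.0052]
0.004 206 266 [183, 178, 167, 153, 139, 126, 116, 108, 99, 89, 81, 81, 88, 97, 101, 102, 101, 101, 102, 102, 102, 102, 107, 118, 127, 129, 126, 121, 121]
   edges 268.5 288.5 tool y [ 0.0012 -0.0097] [0.0012 0.0052]
0.008 201 266 [164, 161, 156, 147, 137, 128, 119, 110, 101, 92, 84, 80, 79, 79, 79, 78, 77, 75, 74, 78, 86, 94, 104, 117, 127, 131, 134, 140, 143]
   edges 269.5 288.5 tool y [ 0.0051 -0.0089] [0.0051 0.0052]
0.012 196 266 [159, 156, 150, 142, 134, 125, 116, 108, 99, 90, 82, 76, 76, 77, 78, 77, 76, 74, 73, 75, 81, 90, 102, 115, 126, 136, 146, 155, 164]
   edges 270.5 288.5 tool y [ 0.009  -0.0081] [0.009  0.0052]
0.02 186 266 [162, 162, 162, 162
[... 501 characters left out ...]
0, 90, 82]
   [ 0.018  -0.0042] [0.018 0.007]
handle 310 249 [49, 48, 46, 44, 44, 44, 44, 44, 42, 42, 43, 44, 43, 43, 42, 43, 44, 49, 59, 72, 80, 82, 83, 83, 83, 84, 84, 84, 85, 86, 86, 86, 87, 86, 86, 86, 86, 86, 86, 86, 86, 86, 86, 87, 88, 88, 85, 82, 78, 74, 67, 58, 47, 39, 38, 39, 42, 43, 42, 43, 44, 45, 45, 44, 44, 45, 45, 44]
   [ 0.0099 -0.004 ] [0.0099 0.0075]
handle 334 249 [36, 36, 35, 35, 35, 35, 35, 33, 33, 35, 36, 34, 33, 33, 34, 35, 38, 46, 59, 78, 91, 96, 97, 97, 96, 93, 94, 98, 102, 103, 102, 99, 93, 84, 76, 73, 73, 73, 74, 73, 72, 71, 71, 70, 71, 71, 71, 71, 71, 69, 59, 46, 37, 33, 33, 34, 35, 34, 34, 33, 32, 33, 34, 33, 34, 34, 34, 33]
   [-0.0002 -0.0042] [-0.0002  0.0073]
```

servo_tool --commands '[-0.0036, -0.004, 0, 0, 0, 0, -1, 0, 0, 0.012, 0, 0, 0, -1, 0, 0, 0.012, 0, 0, 0, -1, 0, 0, 0.01, 0, 0, 0, -1, 0, 0, 0.004, 0, 0, 0, -1, 0, 0, 0.004, 0, 0, 0, -1, 0, 0, 0.004, 0, 0, 0, -1, 0, 0, 0, 0, 0, 0, -1, 0, 0, 0, 0, 0, 0, -1]'

```text
t: 8.05
tcp_pos: [0.6455, 0.1629, 0.1415]
tool_rot: [0.988, 0.155, -0.0, 0.0]
force: [0.3, -0.3, -2.8]
finger_gap: 0.132
gripper_force: 69.7
```

servo_tool --commands '[0, 0, 0.005, 0, 0, 0, -1, 0, 0, 0.005, 0, 0, 0, -1, 0, 0, 0.004, 0, 0, 0, -1, 0, 0, 0, 0, 0, 0, -1, 0, 0, 0, 0, 0, 0, -1]'

```text
t: 8.47
tcp_pos: [0.6456, 0.1629, 0.1345]
tool_rot: [0.988, 0.155, -0.0, 0.0]
force: [0.1, -0.5, -3.2]
finger_gap: 0.131
gripper_force: 69.6
```

Tip is ~10 mm below the plate top with no resistance, so it is in the slot. I'll go on to the bed.

servo_tool --commands '[0, 0, 0.004, 0, 0, 0, -1, 0, 0, 0.004, 0, 0, 0, -1, 0, 0, 0.004, 0, 0, 0, -1, 0, 0, 0.003, 0, 0, 0, -1, 0, 0, 0.002, 0, 0, 0, -1, 0, 0, 0, 0, 0, 0, -1, 0, 0, 0, 0, 0, 0, -1]'

```text
t: 9.05
tcp_pos: [0.6459, 0.163, 0.128]
tool_rot: [0.988, 0.155, 0.001, 0.0]
force: [-1.7, -1.6, 4.9]
finger_gap: 0.134
gripper_force: 71.2
```

servo_tool --commands '[0, 0.0017, 0.002, 0, 0, 0.0016, -1, 0, 0.0017, 0, 0, 0, 0.0016, -1, 0, 0.0017, 0, 0, 0, 0.0016, -1, 0, 0.0017, 0, 0, 0, 0.0016, -1, 0, 0.0017, 0, 0, 0, 0.0016, -1, 0, 0.0017, 0, 0, 0, 0.0016, -1, 0, 0.0017, 0, 0, 0, 0.0016, -1, 0, 0.0017, 0, 0, 0, 0.0016, -1]'

```text
t: 9.72
tcp_pos: [0.6472, 0.1602, 0.128]
tool_rot: [0.993, 0.114, 0.001, -0.003]
force: [-3.7, 7.1, 9.5]
finger_gap: 0.132
gripper_force: 71.1
```

```bash
cat >> h.py <<'E'
def stat(A=(.5649,.1369)):
    p,R=Rt(); r=p[:2]-A; s=manip.sense(); print('ang',np.degrees(np.arctan2(r[1],r[0])).round(2),'yaw',np.degrees(np.arctan2(R[1,0],R[0,0])).round(2),'r',np.hypot(*r).round(4),'z',p[2].round(4),'tilt',R[:2,2].round(4),'F',np.round(s['force'],1),'Ftool',(R.T@s['force']).round(1),s['ft_torque'],s['t'])
E
python3 -c "
from h import *
stat()"
```

```text
ang 15.78 yaw 13.11 r 0.0855 z 0.128 tilt [0.0006 0.0069] F [-3.7  7.1  9.5] Ftool [-2.  -7.8 -9.5] [ 1.64721403  0.85943538 -0.05042462] 9.7167
```

servo_tool --commands '[0, 0.0017, 0, 0, 0, 0, -1, 0, 0.0017, 0, 0, 0, 0.0008, -1, 0, 0.0017, 0, 0, 0, 0.0016, -1, 0, 0.0017, 0, 0, 0, 0.0016, -1, 0, 0.0017, 0, 0, 0, 0.0016, -1, 0, 0.0017, 0, 0, 0, 0.0016, -1]'

```text
t: 10.22
tcp_pos: [0.6481, 0.1565, 0.128]
tool_rot: [0.996, 0.091, 0.001, -0.004]
force: [-3.0, 9.3, 9.3]
finger_gap: 0.134
gripper_force: 71.1
```

```bash
python3 -c "
from h import *
stat()"
```

```text
ang 13.24 yaw 10.5 r 0.0855 z 0.128 tilt [0.0007 0.009 ] F [-3.   9.3  9.3] Ftool [-1.2 -9.8 -9.2] [2.21957417e+00 7.90635391e-01 8.34596229e-04] 10.2167
```

servo_tool --commands '[0, 0.0017, 0, 0, 0, 0.0012, -1, 0, 0.0017, 0, 0, 0, 0.0016, -1, 0, 0.0017, 0, 0, 0, 0.0016, -1, 0, 0.0017, 0, 0, 0, 0.0016, -1, 0, 0.0017, 0, 0, 0, 0.0016, -1]'

```text
t: 10.63
tcp_pos: [0.6491, 0.1523, 0.128]
tool_rot: [0.998, 0.068, 0.001, -0.004]
force: [-2.6, 8.7, 9.4]
finger_gap: 0.13
gripper_force: 71.1
```

```bash
python3 -c "
from h import *
stat()"
```

```text
ang 10.39 yaw 7.76 r 0.0856 z 0.128 tilt [0.0012 0.0091] F [-2.6  8.7  9.4] Ftool [-1.4 -9.  -9.3] [2.1929925  0.76150738 0.0089378 ] 10.6333
```

Steady sliding at ~9 N sideways, ~7.5° turned so far. I'll continue in small lots.

servo_tool --commands '[0, 0.0017, 0, 0, 0, 0.0014, -1, 0, 0.0017, 0, 0, 0, 0.0014, -1, 0, 0.0017, 0, 0, 0, 0.0016, -1, 0, 0.0017, 0, 0, 0, 0.0016, -1]'

```text
t: 10.97
tcp_pos: [0.6498, 0.1489, 0.128]
tool_rot: [0.999, 0.049, 0.001, -0.004]
force: [-2.3, 9.1, 9.2]
finger_gap: 0.13
gripper_force: 71.1
```

```bash
python3 -c "
from h import *
stat()"
```

```text
ang 8.07 yaw 5.6 r 0.0857 z 0.128 tilt [0.0018 0.0091] F [-2.3  9.1  9.2] Ftool [-1.4 -9.3 -9.1] [ 2.21142777  0.68344208 -0.01891013] 10.9667
```

servo_tool --commands '[0, 0.0017, 0, 0, 0, 0.0014, -1, 0, 0.0017, 0, 0, 0, 0.0014, -1, 0, 0.0017, 0, 0, 0, 0.0016, -1, 0, 0.0017, 0, 0, 0, 0.0016, -1]'

```text
t: 11.3
tcp_pos: [0.6503, 0.1456, 0.128]
tool_rot: [1.0, 0.03, 0.001, -0.005]
force: [-2.0, 9.7, 8.7]
finger_gap: 0.129
gripper_force: 71.1
```

```bash
python3 -c "
from h import *
stat()"
```

```text
ang 5.79 yaw 3.43 r 0.0858 z 0.128 tilt [0.0022 0.0091] F [-2.   9.7  8.7] Ftool [-1.4 -9.9 -8.6] [2.25791063 0.54696764 0.03412857] 11.3
```

servo_tool --commands '[-0.0003, 0.0017, 0, 0, 0, 0.0014, -1, -0.0003, 0.0017, 0, 0, 0, 0.0014, -1, -0.0003, 0.0017, 0, 0, 0, 0.0016, -1, -0.0003, 0.0017, 0, 0, 0, 0.0016, -1]'

```text
t: 11.63
tcp_pos: [0.6504, 0.1422, 0.128]
tool_rot: [1.0, 0.011, 0.002, -0.005]
force: [-1.4, 8.7, 8.4]
finger_gap: 0.129
gripper_force: 71.0
```

```bash
python3 -c "
from h import *
stat()"
```

```text
ang 3.53 yaw 1.27 r 0.0857 z 0.128 tilt [0.0037 0.0092] F [-1.4  8.7  8.4] Ftool [-1.2 -8.8 -8.4] [2.21831392 0.3358344  0.02428626] 11.6333
```

servo_tool --commands '[-0.0003, 0.0017, 0.0005, 0, 0, 0.0014, -1, -0.0003, 0.0017, 0, 0, 0, 0.0014, -1, -0.0003, 0.0017, 0, 0, 0, 0.0016, -1, -0.0003, 0.0017, 0, 0, 0, 0.0016, -1]'

```text
t: 11.97
tcp_pos: [0.6505, 0.1385, 0.128]
tool_rot: [1.0, -0.008, 0.003, -0.004]
force: [-0.4, 7.8, 7.7]
finger_gap: 0.135
gripper_force: 71.1
```

```bash
python3 -c "
from h import *
stat()"
```

```text
ang 1.1 yaw -0.89 r 0.0856 z 0.128 tilt [0.0052 0.0089] F [-0.4  7.8  7.7] Ftool [-0.5 -7.9 -7.6] [2.15189895 0.11631572 0.03958473] 11.9667
```

servo_tool --commands '[-0.0003, 0.0017, 0.001, 0, 0, 0.0015, -1, -0.0003, 0.0017, 0, 0, 0, 0.0016, -1, -0.0003, 0.0017, 0.001, 0, 0, 0.0016, -1]'

```text
t: 12.22
tcp_pos: [0.6505, 0.1365, 0.1279]
tool_rot: [1.0, -0.023, 0.003, -0.005]
force: [-1.2, 8.9, 13.5]
finger_gap: 0.133
gripper_force: 71.7
```

```bash
python3 -c "
from h import *
stat()"
```

```text
ang -0.29 yaw -2.6 r 0.0856 z 0.1279 tilt [0.0066 0.0099] F [-1.2  8.9 13.5] Ftool [ -1.5  -9.  -13.4] [2.54392773 0.35716137 0.09685206] 12.2167
```

servo_tool --commands '[-0.0003, 0.0017, 0, 0, 0, 0.0015, -1, -0.0003, 0.0017, 0, 0, 0, 0.0016, -1, -0.0003, 0.0017, 0, 0, 0, 0.0016, -1]'

```text
t: 12.47
tcp_pos: [0.6498, 0.132, 0.1268]
tool_rot: [0.999, -0.036, 0.003, -0.003]
force: [1.2, 0.7, -2.3]
finger_gap: 0.131
gripper_force: 69.9
```

```bash
python3 -c "
from h import *
stat()"
```

```text
ang -3.31 yaw -4.16 r 0.085 z 0.1268 tilt [0.0061 0.0049] F [ 1.2  0.7 -2.3] Ftool [ 1.1 -0.8  2.3] [ 0.19043375 -0.10304194  0.00337623] 12.4667
```

Vertical force vanished and the tip started to drop, so it has found the gap. Now pushing down.

servo_tool --commands '[0, 0, 0.008, 0, 0, 0, -1, 0, 0, 0.008, 0, 0, 0, -1, 0, 0, 0, 0, 0, 0, -1]'

```text
t: 12.72
tcp_pos: [0.6487, 0.1287, 0.1151]
tool_rot: [0.999, -0.036, 0.001, -0.0]
force: [2.8, 1.6, -3.3]
finger_gap: 0.139
gripper_force: 69.5
```

```bash
python3 -c "
from h import *
stat()"
```

```text
ang -5.58 yaw -4.15 r 0.0842 z 0.1151 tilt [0.0017 0.0005] F [ 2.8  1.6 -3.3] Ftool [ 2.6 -1.8  3.3] [ 0.40709093 -0.63898127  0.01043692] 12.7167
```

servo_tool --commands '[0.002, -0.001, 0.008, 0, 0, 0, -1, 0, 0, 0.008, 0, 0, 0, -1, 0, 0, 0.008, 0, 0, 0, -1, 0, 0, 0.008, 0, 0, 0, -1, 0, 0, 0.004, 0, 0, 0, -1, 0, 0, 0, 0, 0, 0, -1]'

```text
t: 13.22
tcp_pos: [0.6489, 0.1289, 0.0971]
tool_rot: [0.999, -0.036, -0.0, 0.0]
force: [2.9, 0.5, -4.8]
finger_gap: 0.134
gripper_force: 69.6
```

```bash
python3 -c "
from h import *
stat()"
```

```text
ang -5.45 yaw -4.14 r 0.0843 z 0.0971 tilt [-0.0006 -0.0002] F [ 2.9  0.5 -4.8] Ftool [ 2.9 -0.7  4.8] [ 0.12472245 -0.57847604  0.00138988] 13.2167
```

servo_tool --commands '[0, 0, 0.004, 0, 0, 0, -1, 0, 0, 0.004, 0, 0, 0, -1, 0, 0, 0.004, 0, 0, 0, -1, 0, 0, 0.004, 0, 0, 0, -1, 0, 0, 0, 0, 0, 0, -1]'

```text
t: 13.63
tcp_pos: [0.6489, 0.129, 0.0922]
tool_rot: [0.999, -0.036, 0.0, 0.0]
force: [-1.7, 0.2, 8.6]
finger_gap: 0.132
gripper_force: 71.4
```

```bash
python3 -c "
from h import *
stat()"
```

```text
ang -5.37 yaw -4.12 r 0.0844 z 0.0922 tilt [ 0.0003 -0.0004] F [-1.7  0.2  8.6] Ftool [-1.7 -0.1 -8.6] [-0.03149513  0.19443879  0.040881  ] 13.6333
```

servo_tool --commands '[0, 0, 0.006, 0, 0, 0, -1, 0, 0, 0, 0, 0, 0, -1, 0, 0, 0, 0, 0, 0, -1, 0, 0, -0.01, 0, 0, 0, -1, 0, 0, 0, 0, 0, 0, -1]'

```text
t: 14.05
tcp_pos: [0.6489, 0.1291, 0.0933]
tool_rot: [0.999, -0.036, 0.0, 0.0]
force: [-0.1, -0.5, -1.9]
finger_gap: 0.133
gripper_force: 69.7
```

servo_tool --commands '[0, 0, 0, 0, 0, 0, 0, 0, 0, 0, 0, 0, 0, 0, 0, 0, 0, 0, 0, 0, 0, 0, 0, 0, 0, 0, 0, 0, 0, 0, 0, 0, 0, 0, 0, 0, 0, 0, 0, 0, 0, 0]'

```text
t: 14.55
tcp_pos: [0.6488, 0.1291, 0.0917]
tool_rot: [0.999, -0.036, -0.0, 0.0]
force: [-0.6, -0.4, -0.7]
finger_gap: 0.5
gripper_force: 0.0
```

servo_tool --commands '[0, 0, -0.01, 0, 0, 0, 0, 0, 0, -0.04, 0, 0, 0, 0, 0, 0, -0.06, 0, 0, 0, 0, 0, 0, -0.07, 0, 0, 0, 0, 0, 0, -0.07, 0, 0, 0, 0, -0.06, 0, -0.02, 0, 0, 0, 0, -0.06, 0, 0, 0, 0, 0, 0, 0, 0, 0, 0, 0, 0, 0, 0, 0, 0, 0, 0, 0, 0]'

```text
t: 15.3
tcp_pos: [0.5874, 0.1337, 0.2278]
tool_rot: [0.999, -0.036, -0.0, 0.0]
force: [0.9, 0.5, 0.0]
finger_gap: 0.497
gripper_force: 0.0
```

```bash
python3 - <<'E'
from h import *
stat()
out=[]
for n,(x,y,w,h) in(('wrist',(150,60,266,280)),('side',(260,110,130,137)),('scene',(270,120,130,137))):
    s=manip.snapshot(n); save(s,n+'_end'); out.append(cv2.resize(cv2.cvtColor(s['img'],cv2.COLOR_RGB2BGR)[y:y+h,x:x+w],(266,280),interpolation=cv2.INTER_CUBIC))
cv2.imwrite('pics/end.png',np.hstack(out))
E
```

```text
ang -8.01 yaw -4.1 r 0.0227 z 0.2278 tilt [-0.0005 -0.    ] F [0.9 0.5 0. ] Ftool [ 0.9 -0.5 -0. ] [0.01540878 0.00109724 0.05314311] 15.3
```

View pics/end.png

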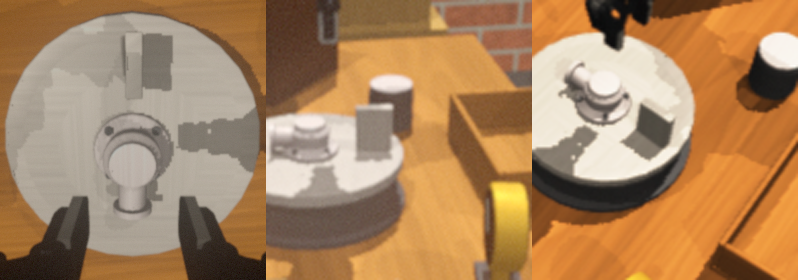

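The blade stands upright in the slot in all three views, with its shoulders on the plate and the gripper clear. Handing in.

```bash
python3 -c "
from h import *
print(manip.sign_off())"
```

```text
the job is handed in; nothing more can be done
None
```

The blade found the hidden gap after about 0.4 rad clockwise and was pushed down until its shoulders met the plate; it was released standing upright there, and I handed the job in after about 15 s of robot time.

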